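# Push the bush home and press the clamp lever through the guard window

## Robot

A 6-joint arm with a two-finger parallel gripper is mounted at the origin on a cart in front of the work surface, level with it; the furniture and walls round the work are solid. World frame = base frame: x ahead of the robot, y to its left, z up, the work surface at z = 0. Lengths are in m, angles in rad, forces in N, time in s.
With the tool pointing down it reaches from about 0.35 to 0.925 m from the base axis. Payload 6.4 kg.
Tool frame: the origin (TCP) lies on the centre line of the jaws, within the pads' length; the fingertips stand 25 mm ahead of it and the grasp point (between the pads) lies 6 mm ahead of it; z points along the fingers, y is the line along which they close (so a half turn about z gives the same grasp; the last joint's range is limited). The gripper opens to 94 mm and grips with 3 to 60 N. Pads are 16 mm wide; open, the fingers measure 119 mm over their backs; the gripper's body (75 mm by 177 mm) begins 78 mm behind the grasp point.
Start: joints at [1.072, 0.245, 1.558, -0, 1.339, -0.174], TCP at [0.207, 0.616, 0.23] pointing down, gripper open.
Joint ranges: [-3.13, 3.13], [-1.02, 2.26], [0.13, 2.54], [-0.95, 4.09], [0.21, 2.88], [-2.74, 2.74]. Speed limits (rad/s): [2.57, 2.57, 3.14, 3.14, 3.14, 3.14].

## Interface

Orientations are given as a unit quaternion [w, x, y, z].
In Python, from station import env gives the robot as it stands. The module is installed in compiled form; this text tells all that it offers.
- The arm moves only by the tool jog_arm, never from a script. Its argument "increments" is a list of rows, each a list of 7 numbers: the shift along the world's x, y, z in mm, then the turn, a rotation vector about the world's x, y, z in rad, then the finger opening in mm, from 0 to 94. A call has exactly 5 rows; each row shifts and turns the commanded pose from where the row before left it; what a row does not reach is not made up. A row lasts 1/8 s, in which the tool goes at most 62.5 mm and 10.7 degrees, less where a joint would pass 70% of its speed; a pose out of reach is approached as far as the arm can. A call is refused whole if a number of a shift passes 62.5 or a number of a turn 0.188, either way. A call with a gripper value outside its range is refused whole. The fingers move at their own pace and stop on an object; the grip force is fixed at half the most. Time passes only in rows, so rows that do not move let the fingers close, or fill a call up. It gives the time, the measured TCP pose, the force, the opening and the grip force at its end, in the units of the state.
- env.state(): the state, without advancing time (a new reading comes with each control period).
- env.capture(name): name is "side" or "top" or "wrist"; returns the picture (480x640x3 uint8, blue, green, red); there is no depth.
- env.camera_params(name): a dict with "fov_y" (degrees; the focal length in pixels is half the picture's height over the tangent of half this angle, whatever the lens; pixels are square), "cx", "cy" (the principal point, pixels), "D" ([k1, k2, p1, p2, k3] as OpenCV has them; the pictures are not rectified), "origin" and "rotation" of the camera in the world. Camera axes: x right, y down, z forward; pixel columns grow to the right and rows downward; lengths in m; the calibration is good to about 2 mm. A picture is of the moment at which its call begins: read the wrist's pose just before it. camera_params takes no time and is no camera call; for the wrist camera it gives the pose at the moment of the call.
- env.close_job(): hands the job in; it is judged then, once.
The state is a dict: "t": time; "joints": joint angles; "dq": joint speeds; "tau": joint torques, N m; "tool_pos": TCP position; "tcp_rot": TCP orientation; "contact_force": force on the tool from outside, world axes, zero at the start; "wrist_torque": the same for the moment, N m; "finger_gap": finger opening in m; "grasp_force": force on a finger pad.
Only numpy, scipy, OpenCV 4.12 (cv2) and the standard library are available. Lean on these libraries where they do the work, as an engineer would, in place of code of your own. Each camera call takes 0.05 s, during which the arm holds its last target. There are 200 camera calls.

## Task

Nothing is to be picked up here. Push the plate of the push rod so that the bronze bush slides along its channel fully home against the end stop; then reach down through the window of the guard and press the clamp lever fully down onto the bush, without ever touching the guard. Keep the bush standing on the fixture, leave the other things on the bench where they are, and finish with the hand clear.

Things in the scene. Friction and masses are not known exactly. Their poses are not given: they have to be found in the camera images.
- fixture: fixed steel fixture, base plate 262 x 190 x 12 mm. Origin: on the bench straight below the bush's seat; +x from there to the lever's hinge (60 mm off, roughly away from the robot), +y to the push plate (roughly left), z up. Place and yaw differ each time. A channel along y, 45 mm wide, has its end stop at -y; a guide block of the push rod (50 mm wide, 48 mm high) stands at y = 90 to 105 mm
- seat (a point): point on the fixture's base plate (12 mm above the bench) where the centre of the bush's underside is when the bush is home against the end stop; axes as the fixture's
- bush: loose plain bronze bush (thick tube), 40 mm diameter, 45 mm high, standing upright in the channel, 22 to 35 mm short of its seat at the start. Origin: centre of its underside
- pusher (a joint): slide of the push rod in m: 0 = drawn out, grows as it is pushed along the fixture's -y; 0 to 0.012 at the start. It meets the bush on the way and pushes it; about 0.055 when the bush is home, where it meets firm resistance (own limit 0.060). About 3 N moves it; it stays where it is left
- push_face (a point): point on the outer (+y) face of the push plate, the upright steel plate on the outer end of the push rod: 46 mm wide along x, 10 mm thick, from 18 to 70 mm above the bench; the point is in mid width, 50 mm above the bench. Push this face along the fixture's -y
- lever (a joint): angle of the clamp lever in rad: 0 = level, its pad on the bush; grows as it is raised; 0.18 to 0.25 at the start, most 0.26. About 4 N down on its press plate moves it, it stays where it is left, and it meets firm resistance at 0 when the bush is home below its pad
- press_plate (a point): centre of the top face of the press plate, the flat steel plate on the lever's free end, 40 mm (along x) x 36 mm, 160 mm from the hinge, under the guard's window: 76 mm above the bench when the lever is level, some 105 to 116 mm at the start; going down it shifts up to 6 mm to the fixture's -x
- guard: guard fixed to the fixture: a flat grey frame of 12 mm wide bars, 120 x 116 mm outside, its top 128 mm above the bench, on four 10 mm legs, with thin side bars below it on three sides. Same origin and axes as the fixture. It must not be touched
- window (a point): centre of the guard's window, level with the top of its frame (128 mm above the bench): the opening is 96 mm along the fixture's x and 92 mm along its y, open downwards to the press plate. Shut fingers pass with room on all sides, wide open fingers do not. Axes as the fixture's
- tin: bystander: round green grease tin, 70 mm diameter, 64 mm high, to the right of the fixture. Origin: centre of its underside
- nut: bystander: hexagon nut, 36 x 41 x 19 mm, lying to the right of the fixture. Origin: centre of its underside
- spanner: bystander: spanner, 198 mm long, 9 mm thick, lying to the left of the fixture. Origin: centre of its underside
Things that resemble listed ones, but are neither listed nor needed, are in the scene too. What is shaped like the bush but blue or red is not meant.

How it is judged:
By the outcome, as a careful person would: the job done as asked, in the order asked, and still so for the second after the job is handed in, with the robot touching nothing.
It also fails if it takes over 51 s, if anything falls off the work surface, if the arm or the gripper's body presses on something with over 40 N, if the wrist force passes 120 N, or if a joint passes its speed limit or range.

## Working session

There is one attempt and no reset: what is moved stays moved. The work goes in short steps, Python scripts to look and compute and a tool call to move; the robot and the scene stay as the last step left them, time stands still between calls to the robot, and variables do not carry over. Pictures are saved under pics/ and viewed, at most 10 in all, crops included, and the job is handed in when it is done.

Besides the shell and the picture viewer there is one more tool, called after "Request:" as name([rows], argument=value, ...), one row to a line, values as JSON. jog_arm: Moves the arm, as the interface text tells. Its arguments: {"type":"object","properties":{"increments":{"type":"array"}},"required":["increments"]}

```bash
mkdir -p pics; cat > h.py <<'E'
import numpy as np, cv2
from station import env
def cam(n):
    p=env.camera_params(n); f=240/np.tan(np.radians(p["fov_y"])/2)
    K=np.array([[f,0,p["cx"]],[0,f,p["cy"]],[0,0,1]]); return K,np.array(p["D"],float),np.array(p["origin"]),np.array(p["rotation"]).reshape(3,3)
def back(c,uv,z):
    K,D,o,R=c; q=cv2.undistortPoints(np.array(uv,float).reshape(-1,1,2),K,D).reshape(-1,2)
    d=np.c_[q,np.ones(len(q))]@R.T; return o+d*((z-o[2])/d[:,2])[:,None]
def proj(c,P):
    K,D,o,R=c; X=(np.array(P,float)-o)@R
    return cv2.projectPoints(X,np.zeros(3),np.zeros(3),K,D)[0].reshape(-1,2)
E
python3 - <<'E'
from h import *
for n in("top","side"):
    cv2.imwrite(f"pics/{n}0.png",env.capture(n)); print(n,cam(n))
print(env.state())
E
```

```text
Traceback (most recent call last):
  File "h.py", line 5, in cam
    K=np.array([[f,0,p["cx"]],[0,f,p["cy"]],[0,0,1]]); return K,np.array(p["D"],float),np.array(p["origin"]),np.array(p["rotation"]).reshape(3,3)
                                                                                                             ~~~~~~~~~~~~~~~~~~~~~~~~~~~~~~~^^^^^
ValueError: cannot reshape array of size 4 into shape (3,3)
```

View pics/top0.png

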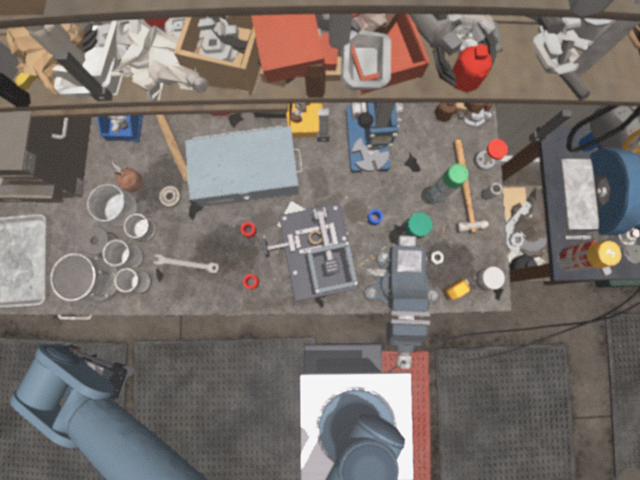

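The top view shows the fixture around (320,250), the push plate at its left near (267,244), the bush near (316,238), and the guard at (330,268). The tin (420,224) and nut (437,257) are to the right, and the spanner (187,265) is to the left. The rotation comes as a quaternion, so I'll fix the helper.

```bash
sed -i 's/np.array(p\["rotation"\]).reshape(3,3)/Rot.from_quat(np.array(p["rotation"])[[1,2,3,0]]).as_matrix()/; 1a from scipy.spatial.transform import Rotation as Rot' h.py
python3 - <<'E'
from h import *
for n in("top","side"):
    i=env.capture(n); cv2.imwrite(f"pics/{n}r.png",i); print(n,cam(n))
    if n=="side": cv2.imwrite("pics/side0.png",i)
    else: cv2.imwrite("pics/topc.png",cv2.resize(i[190:310,240:400],None,fx=5,fy=5,interpolation=cv2.INTER_CUBIC))
print(back(cam("top"),[[330,268]],.128), env.state())
E
```

```text
top (array([[444.87361841,   0.        , 320.16679612],
       [  0.        , 444.87361841, 235.27346681],
       [  0.        ,   0.        ,   1.        ]]), array([-0.08228479,  0.        ,  0.        ,  0.        ,  0.        ]), array([0.34965555, 0.0971498 , 1.31776929]), array([[-1.08288544e-02, -9.88117609e-01,  1.53317728e-01],
       [-9.99940157e-01,  1.09392756e-02, -1.23374318e-04],
       [-1.55527655e-03, -1.53309889e-01, -9.88176937e-01]]))
side (array([[540.6932008 ,   0.        , 312.75970746],
       [  0.        , 540.6932008 , 241.44799719],
       [  0.        ,   0.        ,   1.        ]]), array([-0.03769882,  0.        ,  0.        ,  0.        ,  0.        ]), array([ 0.22817396, -0.87792207,  0.7794512 ]), array([[ 0.95897545, -0.16929596,  0.22738728],
       [-0.28317096, -0.53405243,  0.79661924],
       [-0.01342769, -0.82832776, -0.56008286]]))
[[0.44530583 0.07163893 0.128     ]] {'t': 0.15, 'joints': array([ 1.07189892e+00,  2.45686285e-01,  1.55868955e+00,  6.52009901e-06,
        1.33863674e+00, -1.74077259e-01]), 'dq': array([ 0.00117312, -0.00060352, -0.00301463, -0.00079256,  0.00205376,
       -0.00044953]), 'tau': array([ 2.05757759e-03, -4.16265571e+01, -3.14981997e+01,  6.86688814e-02,
        3.16380942e-02, -9.07210597e-05]), 'tool_pos': array([0.20722783, 0.61566701, 0.22960146]), 'tcp_rot': array([-2.37402956e-04,  1.61697735e-01,  9.86840077e-01, -6.69094995e-04]), 'contact_force': array([-0.66155028,  0.42749819,  0.38760216]), 'wrist_torque': array([ 0.01083702, -0.02039706, -0.03447606]), 'grasp_force': 0.0, 'finger_gap': 0.09400204013881801}
```

View pics/topc.png

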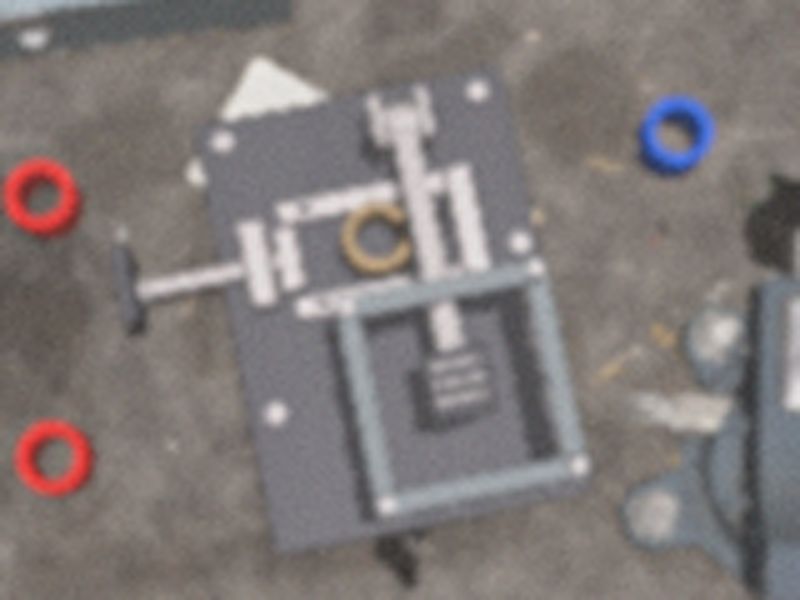

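View pics/side0.png

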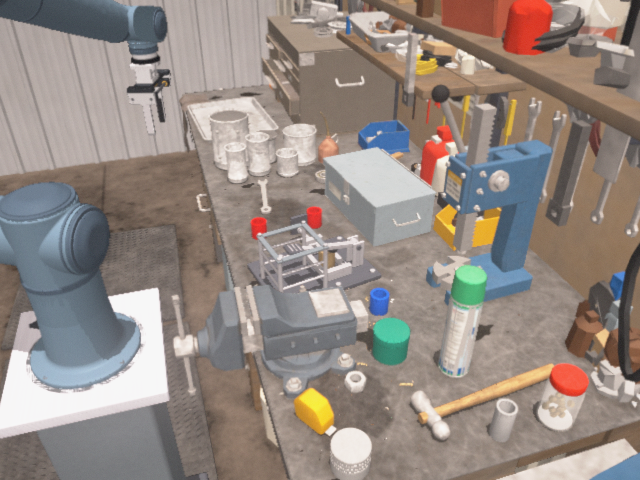

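The cropped top view shows the guard frame's outer corners at crop px (340,308), (547,262), (588,472) and (378,515), the push plate at (128,290), the press plate at (460,382) and the bush at (376,238). The side view agrees, and also shows the vise close to the fixture's right side.

```bash
python3 - <<'E'
from h import *
c=cam("top"); np.set_printoptions(precision=4,suppress=True)
f=lambda P:[((x+.5)/5-.5+240,(y+.5)/5-.5+190) for x,y in P]
G=back(c,f([(340,308),(547,262),(588,472),(378,515)]),.128)
print(G, G.mean(0), [np.linalg.norm(G[i]-G[i-1]) for i in range(4)])
ux=(G[0]+G[1]-G[2]-G[3]); uy=G[0]+G[3]-G[1]-G[2]
print("yaw",np.arctan2(ux[1],ux[0]),np.arctan2(-uy[0],uy[1]))
B=back(c,f([(200,128),(503,68),(278,550)]),.012);print("base",B,np.linalg.norm(B[0]-B[1]),np.linalg.norm(B[0]-B[2]),np.arctan2(*(B[0]-B[2])[[1,0]]))
print("plate top outer edge",back(c,f([(113,250),(128,333)]),.07),"all",back(c,f([(128,290)]),.07))
print("press",back(c,f([(460,382)]),.11), "bush top", back(c,f([(376,238)]),.057))
E
```

```text
[[ 0.4912  0.1313  0.128 ]
 [ 0.515   0.0193  0.128 ]
 [ 0.4018 -0.0003  0.128 ]
 [ 0.3803  0.1119  0.128 ]] [0.4471 0.0656 0.128 ] [np.float64(0.11266136874195766), np.float64(0.11446041604080191), np.float64(0.11492829697843242), np.float64(0.11416816251873421)]
yaw 0.17232957159110884 0.1992790351989101
base [[0.6144 0.2178 0.012 ]
 [0.6491 0.0357 0.012 ]
 [0.3636 0.1717 0.012 ]] 0.18534078965707093 0.25503973386398204 0.18164931565089015
plate top outer edge [[0.5326 0.2617 0.07  ]
 [0.4852 0.2528 0.07  ]] all [[0.5097 0.2529 0.07  ]]
press [[0.4521 0.0668 0.11  ]] bush top [[0.5398 0.1124 0.057 ]]
```

Request:
jog_arm([
  [29,-31,0,0,0,-0.106,0],
  [29,-31,0,0,0,-0.106,0],
  [29,-31,0,0,0,-0.106,0],
  [29,-31,0,0,0,-0.106,0],
  [29,-31,0,0,0,-0.106,0],
])

```text
t: 0.78
tool_pos: [0.3531, 0.4598, 0.2302]
tcp_rot: [-0.0, 0.416, 0.909, -0.0]
contact_force: [0.4, 0.3, -0.2]
finger_gap: 0.0475
grasp_force: 0.0
```

Request:
jog_arm([
  [29,-31,0,0,0,-0.106,0],
  [29,-31,0,0,0,-0.106,0],
  [29,-31,0,0,0,-0.106,0],
  [29,-31,0,0,0,-0.106,0],
  [33,-35,0,0,0,-0.106,0],
])

```text
t: 1.4
tool_pos: [0.5019, 0.301, 0.2302]
tcp_rot: [-0.0, 0.64, 0.769, -0.0]
contact_force: [0.7, 0.1, 0.2]
finger_gap: 0.001
grasp_force: 0.0
```

```bash
python3 - <<'E'
from h import *
c=cam("wrist"); cv2.imwrite("pics/w1.png",env.capture("wrist")); s=env.state(); print(s["t"],s["tool_pos"],s["tcp_rot"],s["joints"]); print(c[2],c[3][:,2])
print(Rot.from_quat(s["tcp_rot"][[1,2,3,0]]).as_matrix())
E
```

```text
1.45 [0.50549794 0.29719343 0.23029427] [ 1.51619835e-03  6.42188131e-01  7.66545524e-01 -2.54424420e-04] [ 0.33954006  0.09786946  1.72498037 -0.00296379  1.31763874  0.16418523]
[0.48632519 0.38244789 0.38477318] [ 0.05216591 -0.28011468 -0.95854811]
[[-0.17518421  0.98453365  0.00199769]
 [ 0.9845321   0.17518868 -0.00233742]
 [-0.00265125  0.00155731 -0.99999527]]
```

View pics/w1.png

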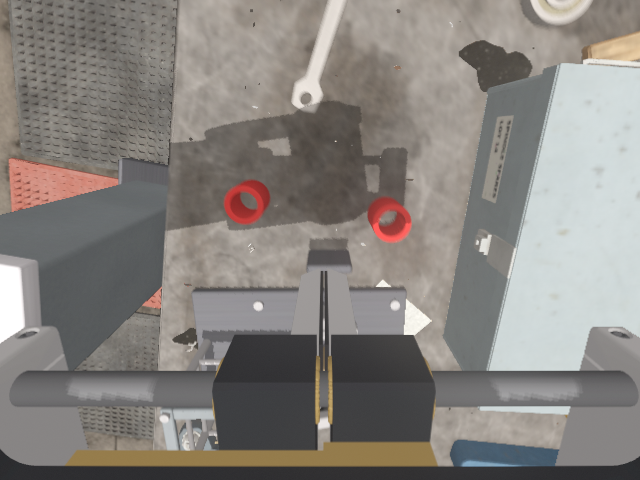

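The push plate appears at columns 307–352. Its outer face runs from row ~250 (bottom edge) to row ~271 (top edge), and the red bush lookalikes lie beyond it.

```bash
python3 - <<'E'
from h import *
c=cam("wrist"); P=back(c,[[307,271],[352,270]],.07); Q=back(c,[[309,251],[349,250]],.018)
for A in(P,Q): print(A,A.mean(0),np.linalg.norm(A[0]-A[1]),np.arctan2(*(A[1]-A[0])[[1,0]]))
B=back(c,[[194,290],[405,289]],.012);print(B,np.arctan2(*(B[1]-B[0])[[1,0]]))
print(env.state()["tool_pos"])
E
```

```text
[[0.49798353 0.24472585 0.07      ]
 [0.5420547  0.25358814 0.07      ]] [0.52001912 0.249157   0.07      ] 0.04495340364717824 0.19844367743281263
[[0.49757314 0.24728827 0.018     ]
 [0.54238026 0.25642375 0.018     ]] [0.5199767  0.25185601 0.018     ] 0.04572892884371186 0.2011280775773302
[[0.36948639 0.17194432 0.012     ]
 [0.61941457 0.21731823 0.012     ]] 0.1795917207345503
[0.50549794 0.29719343 0.23029427]
```

Request:
jog_arm([
  [1,0,-33,0,0,0,0],
  [1,0,-33,0,0,0,0],
  [1,0,-33,0,0,0,0],
  [0,0,-33,0,0,0,0],
  [0,0,-33,0,0,0,0],
])

```text
t: 2.08
tool_pos: [0.5041, 0.3021, 0.0642]
tcp_rot: [-0.0, 0.638, 0.77, -0.0]
contact_force: [-0.9, -1.0, 0.2]
finger_gap: 0.0003
grasp_force: 0.0
```

Request:
jog_arm([
  [1,-5,0,0,0,0,0],
  [1,-5,0,0,0,0,0],
  [1,-5,0,0,0,0,0],
  [1,-5,0,0,0,0,0],
  [1,-5,0,0,0,0,0],
])

```text
t: 2.7
tool_pos: [0.5099, 0.2767, 0.0661]
tcp_rot: [0.0, 0.638, 0.77, 0.0]
contact_force: [0.1, 0.1, 0.3]
finger_gap: 0.0007
grasp_force: 0.0
```

```bash
python3 - <<'E'
from h import *
s=env.state();print(s["tool_pos"],s["contact_force"]); cv2.imwrite("pics/w2.png",env.capture("wrist"))
E
```

```text
[0.50987073 0.27674204 0.06613806] [0.11118168 0.0979909  0.25696143]
```

View pics/w2.png

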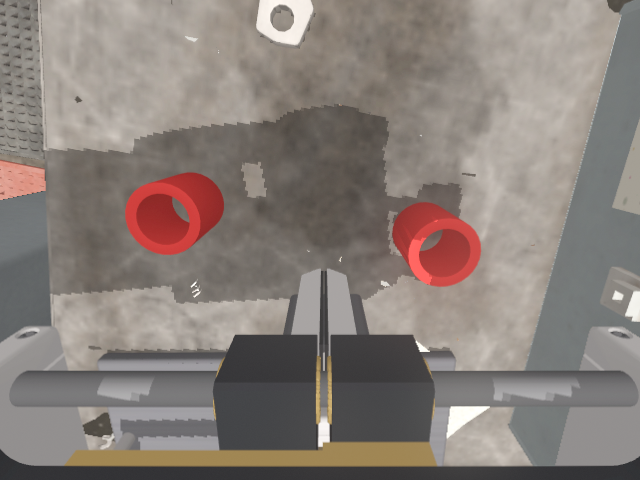

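The plate peeks out evenly on both sides of the fingers (columns 285–367, fingers centred at 324), so the hand is lined up with it. I'll push now.

Request:
jog_arm([
  [1,-5,0,0,0,0,0],
  [1,-5,0,0,0,0,0],
  [1,-5,0,0,0,0,0],
  [1,-5,0,0,0,0,0],
  [0.6,-5,0,0,0,0,0],
])

```text
t: 3.38
tool_pos: [0.5143, 0.2519, 0.0655]
tcp_rot: [0.0, 0.638, 0.77, 0.0]
contact_force: [1.6, 2.6, 0.2]
finger_gap: 0.0004
grasp_force: 1.4
```

Request:
jog_arm([
  [1,-5,0,0,0,0,0],
  [1,-5,0,0,0,0,0],
  [1,-5,0,0,0,0,0],
  [1,-5,0,0,0,0,0],
  [0.6,-5,0,0,0,0,0],
])

```text
t: 4.0
tool_pos: [0.519, 0.2268, 0.0656]
tcp_rot: [0.0, 0.638, 0.77, 0.0]
contact_force: [1.4, 5.4, -1.1]
finger_gap: 0.0007
grasp_force: 2.0
```

Request:
jog_arm([
  [0.5,-2.5,0,0,0,0,0],
  [0.5,-2.5,0,0,0,0,0],
  [0.5,-2.5,0,0,0,0,0],
  [0.5,-2.5,0,0,0,0,0],
  [0,0,0,0,0,0,0],
])

```text
t: 4.62
tool_pos: [0.5205, 0.2166, 0.0655]
tcp_rot: [0.0, 0.638, 0.77, -0.0]
contact_force: [1.2, 2.5, 0.5]
finger_gap: 0.0007
grasp_force: 1.0
```

Request:
jog_arm([
  [0.3,-1.5,0,0,0,0,0],
  [0.3,-1.5,0,0,0,0,0],
  [0.3,-1.5,0,0,0,0,0],
  [0.3,-1.5,0,0,0,0,0],
  [0,0,0,0,0,0,0],
])

```text
t: 5.25
tool_pos: [0.5207, 0.2159, 0.0656]
tcp_rot: [-0.004, 0.639, 0.769, 0.003]
contact_force: [-1.0, 24.5, 0.1]
finger_gap: 0.0002
grasp_force: 11.9
```

Firm resistance at 24 N, so the bush is home. I'll back off, lift and move over the window.

Request:
jog_arm([
  [-1,6,0,0,0,0,0],
  [-2,10,0,0,0,0,0],
  [-4,20,0,0,0,0,0],
  [0,0,50,0,0,0,0],
  [0,0,60,0,0,0,0],
])

```text
t: 5.88
tool_pos: [0.5132, 0.2474, 0.175]
tcp_rot: [-0.001, 0.638, 0.77, -0.002]
contact_force: [1.7, -0.2, 0.3]
finger_gap: 0.0007
grasp_force: 0.0
```

Request:
jog_arm([
  [0,0,50,0,0,0,0],
  [0,0,30,0,0,0,0],
  [-10,-30,0,0,0,0,0],
  [0,0,0,0,0,0,0],
  [0,0,0,0,0,0,0],
])

```text
t: 6.5
tool_pos: [0.5046, 0.2176, 0.255]
tcp_rot: [-0.0, 0.638, 0.77, -0.0]
contact_force: [1.1, -0.3, 0.3]
finger_gap: -0.0001
grasp_force: 0.0
```

```bash
python3 - <<'E'
from h import *
i=env.capture("top"); cv2.imwrite("pics/top2.png",i); s=env.state();print(s["tool_pos"])
cv2.imwrite("pics/top2c.png",cv2.resize(i[190:310,240:400],None,fx=5,fy=5,interpolation=cv2.INTER_CUBIC))
E
```

```text
[0.5046058  0.21765228 0.25484688]
```

View pics/top2c.png

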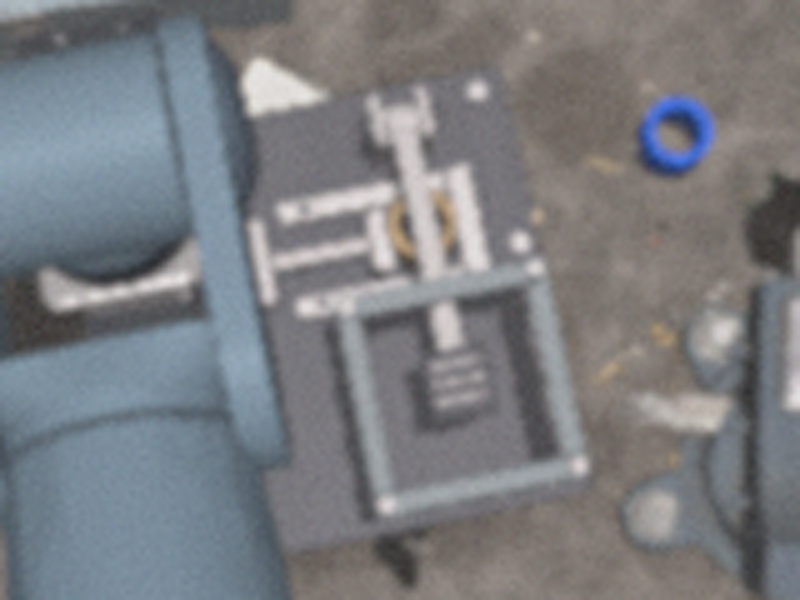

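The bush (422,225) sits against the stop (left edge ~457) with the push rod's head touching it, and the lever and guard are unchanged. Next I'll move over the window.

Request:
jog_arm([
  [-11,-30,0,0,0,0,0],
  [-11,-30,0,0,0,0,0],
  [-11,-30,0,0,0,0,0],
  [-11,-30,0,0,0,0,0],
  [-11,-30,0,0,0,0,0],
])

```text
t: 7.18
tool_pos: [0.4495, 0.0667, 0.2551]
tcp_rot: [-0.0, 0.638, 0.77, -0.0]
contact_force: [0.8, -0.6, -0.4]
finger_gap: 0.0005
grasp_force: 0.0
```

Request:
jog_arm([
  [0,0,-15,0,0,0,0],
  [0,0,-15,0,0,0,0],
  [0,0,-15,0,0,0,0],
  [0,0,0,0,0,0,0],
  [0,0,0,0,0,0,0],
])

```text
t: 7.8
tool_pos: [0.45, 0.0674, 0.2105]
tcp_rot: [-0.0, 0.638, 0.77, 0.0]
contact_force: [0.8, -0.1, -0.1]
finger_gap: 0.0002
grasp_force: 0.0
```

```bash
python3 - <<'E'
from h import *
s=env.state();c=cam("wrist"); cv2.imwrite("pics/w3.png",env.capture("wrist")); print(s["tool_pos"])
r=Rot.from_quat(s["tcp_rot"][[1,2,3,0]]).as_matrix(); print("tip px",proj(c,[s["tool_pos"]+r[:,2]*.025]))
g=np.array([.447,.0656]); a=.185; U=np.array([[np.cos(a),-np.sin(a)],[np.sin(a),np.cos(a)]])
print("frame px",proj(c,[np.r_[g+U@[sx*.06,sy*.058],.128] for sx,sy in((1,1),(1,-1),(-1,-1),(-1,1))]))
E
```

```text
[0.45003806 0.06739405 0.21053058]
tip px [[324.28717659 282.53770068]]
frame px [[406.23006207 171.84309546]
 [395.85127277 320.5684522 ]
 [243.4953566  320.50104136]
 [232.40982337 171.67659677]]
```

View pics/w3.png

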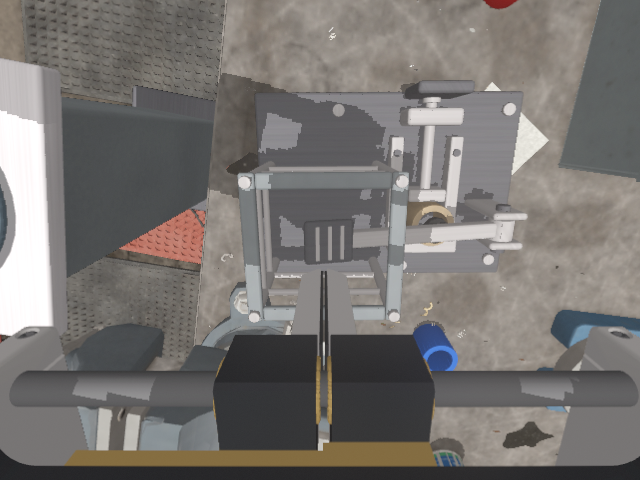

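The frame's corners at (238,172), (408,172), (402,320) and (247,320) match the prediction within about 3 mm. The press plate centre (329,241) and the hand are both mid-window, so I'll go down.

Request:
jog_arm([
  [0.5,0,-16,0,0,0,0],
  [0.5,0,-16,0,0,0,0],
  [0,0,-16,0,0,0,0],
  [0,0,-12,0,0,0,0],
  [0,0,-6,0,0,0,0],
])

```text
t: 8.48
tool_pos: [0.4503, 0.0671, 0.1432]
tcp_rot: [-0.001, 0.638, 0.77, -0.0]
contact_force: [0.1, -0.5, 0.5]
finger_gap: 0.0004
grasp_force: 0.0
```

Request:
jog_arm([
  [0,0,-5,0,0,0,0],
  [0,0,-5,0,0,0,0],
  [0,0,-5,0,0,0,0],
  [0,0,-5,0,0,0,0],
  [0,0,-5,0,0,0,0],
])

```text
t: 9.1
tool_pos: [0.4509, 0.067, 0.1193]
tcp_rot: [0.0, 0.638, 0.77, -0.0]
contact_force: [-1.8, -0.3, 2.7]
finger_gap: 0.0007
grasp_force: 1.4
```

Contact made at about the expected height. The level stop should come at TCP z ≈ 0.101.

Request:
jog_arm([
  [0,0,-3,0,0,0,0],
  [0,0,-3,0,0,0,0],
  [0,0,-3,0,0,0,0],
  [0,0,-3,0,0,0,0],
  [0,0,-3,0,0,0,0],
])

```text
t: 9.72
tool_pos: [0.4507, 0.067, 0.1042]
tcp_rot: [-0.0, 0.638, 0.77, -0.0]
contact_force: [-2.4, -0.6, 2.3]
finger_gap: 0.0003
grasp_force: 1.3
```

Request:
jog_arm([
  [0,0,-2,0,0,0,0],
  [0,0,-2,0,0,0,0],
  [0,0,-2,0,0,0,0],
  [0,0,-1,0,0,0,0],
  [0,0,0,0,0,0,0],
])

```text
t: 10.35
tool_pos: [0.4509, 0.067, 0.1003]
tcp_rot: [-0.001, 0.638, 0.77, -0.001]
contact_force: [-13.8, -0.2, 27.3]
finger_gap: 0.0004
grasp_force: 13.4
```

Firm stop at tip z ≈ 0.075 (76 mm is level). I'll retreat straight up and check.

Request:
jog_arm([
  [0,0,5,0,0,0,0],
  [0,0,15,0,0,0,0],
  [0,0,30,0,0,0,0],
  [0,0,40,0,0,0,0],
  [0,0,40,0,0,0,0],
])

```text
t: 10.98
tool_pos: [0.4508, 0.067, 0.229]
tcp_rot: [0.0, 0.638, 0.77, 0.0]
contact_force: [-0.5, 0.4, 0.0]
finger_gap: 0.0004
grasp_force: 0.0
```

Request:
jog_arm([
  [-5,30,20,0,0,0,0],
  [-5,40,10,0,0,0,0],
  [0,40,0,0,0,0,0],
  [0,40,0,0,0,0,0],
  [0,20,0,0,0,0,0],
])

```text
t: 11.6
tool_pos: [0.4406, 0.2388, 0.2579]
tcp_rot: [0.0, 0.638, 0.77, 0.0]
contact_force: [-0.7, -1.0, -0.0]
finger_gap: 0.0005
grasp_force: 0.0
```

Request:
jog_arm([
  [0,0,0,0,0,0,0],
  [0,0,0,0,0,0,0],
  [0,0,0,0,0,0,0],
  [0,0,0,0,0,0,0],
  [0,0,0,0,0,0,0],
])

```text
t: 12.22
tool_pos: [0.4409, 0.2367, 0.2575]
tcp_rot: [0.0, 0.639, 0.77, 0.0]
contact_force: [0.8, -0.3, -1.2]
finger_gap: 0.0004
grasp_force: 0.0
```

```bash
python3 - <<'E'
from h import *
f=lambda i:cv2.resize(i,(400,400),interpolation=cv2.INTER_CUBIC)
a=env.capture("top")[200:310,290:400]; b=env.capture("side")[200:320,250:370]
cv2.imwrite("pics/end.png",np.hstack([f(a),f(b)])); print(env.state()["tool_pos"],env.state()["contact_force"])
E
```

```text
[0.44088532 0.23684297 0.25748626] [-0.62128887 -0.15596901 -0.43363342]
```

View pics/end.png

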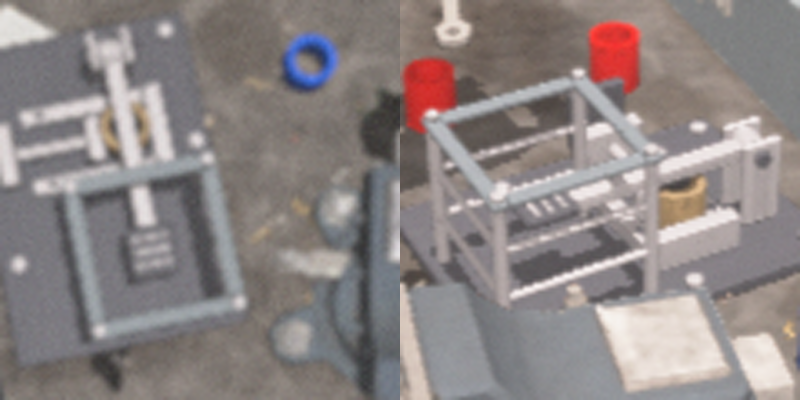

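```bash
python3 - <<'E'
from h import *
for n,u in(("side",(293.5,261.5)),("top",(290+151*.275,200+252*.275))):
    c=cam(n); print(n,u,proj(c,[[.449,.067,.076],[.453,.067,.11]]))
E
```

```text
side (293.5, 261.5) [[291.81883309 259.81575991]
 [293.04567238 246.87152256]]
top (331.525, 269.3) [[331.26353257 268.15964616]
 [331.53153978 265.68872568]]
```

The final view shows the press plate at side pixel (293,261). That fits the level height of 76 mm (260), not the raised 110 mm (247). The bush is home under the pad and the hand is clear.

```bash
python3 -c "
from station import env
print(env.close_job())"
```

```text
the job is handed in; nothing more can be done
None
```

I handed the job in at about 12 s: the bush is home against the end stop, the clamp lever is pressed level onto it through the window with no sign of contact with the guard, and the hand is clear.

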